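# Raise the press guard and push the bearing block home

### The job

Get the small blue bench press ready: with the fingertips, push the yellow counterweighted guard hoop up past its balance point so that it stays raised by itself. Then gently push the aluminium bearing block along its channel, away from you, until it sits fully home against the back stop under the ram. Only push: do not grip, lift or tip the guard or the block, and leave the things standing around the press alone.

Things in the scene. Friction and masses are not known exactly. Their poses are not given: they have to be found in the camera images.
- press: Blue bench press fixed on the bench; place and turn vary. Origin on the bench surface; x axis along the channel from the open front (robot side) to the back, z up. Bed plate x -190 to +140 mm, 250 mm wide, top at z = 30 mm. Channel: two steel rails, x -175 to +25 mm, 12 mm high, 68 mm apart, centred on y = 0. Guard posts at x = 60, y = +/-112 mm, 110 mm tall.
- back_stop (a point): Foot of the back stop, middle of its front face: x = 25 mm, z = 30 mm of the press. The stop is an upright steel face 78 mm wide and 30 mm high at the channel's end, facing the robot.
- ram_foot (a point): Underside of the press's steel ram (foot 42 mm across), at x = 0, z = 118 mm of the press. Above it the blue head, x -25 to 100 mm, 75 mm wide, z 170 to 240 mm; column behind, x 55 to 115 mm.
- guard (a joint): Guard hoop's angle, rad. 0: lowered, side arms rise 0.50 rad above level from the hinge towards the robot side. Grows as the front bar swings up and away from the robot (arms at 0.50 + value). 1.27: high stop, arms just past upright. Balance at about 0.74: short of it the guard falls back, past it it swings on by itself in about 2 s and stays up. Needs about 4 N upward at the bar at first, less later.
- guard_bar (a point): Middle of the guard's front bar, on its centre line, 225 mm from the hinge line; 208 mm above the bench when lowered. Level yellow bar parallel to the press's y axis, 276 mm long, 16 mm thick; black rubber sleeve 110 mm long, 22 mm thick round its middle. Side arms 16 mm thick at y = +/-138 mm of the press, with black counterweight discs 58 mm across behind the hinge.
- guard_hinge (a point): Middle of the guard's hinge line, which runs along the press's y axis, at x = 60 mm, z = 100 mm of the press. Fixed to the press.
- block: Loose aluminium block, 100 mm along x, 60 wide, 50 high, about 0.8 kg; brass bush (38 mm across, 15 tall) on top, 25 mm beyond its centre. Origin: centre of its underside; axes as the press's. Stands on the bed in the channel, 65 to 90 mm short of home at the start. Home against the stop its origin is at x = -25 mm, its near face at x = -75 mm of the press. Pushing takes 4 to 12 N.
- grease_tin: Red tin, 64 mm across, 75 mm tall, standing beside the press; origin at the centre of its underside. Leave alone.
- oil_bottle: Yellow bottle, 54 mm across, 140 mm tall, standing beside the press; origin at the centre of its underside. Leave alone.
- bearing: Dark steel ring bearing lying flat beside the press, 62 mm across, 30 mm hole, 18 mm thick; origin at the centre of its underside. Leave alone.
- bush: Brass cylinder, 34 mm across, 50 mm tall, standing beside the press; origin at the centre of its underside. Leave alone.

How it is judged:
By the outcome, as a careful person would: the job done as asked, in the order asked, and still so for the second after the job is handed in, with the robot touching nothing.
It also fails if it takes over 58 s, if anything falls off the work surface, if the arm or the gripper's body presses on something with over 40 N, if the wrist force passes 120 N, or if a joint passes its speed limit or range.

### The arm

A 6-joint arm with a two-finger parallel gripper is mounted at the origin on the work surface. World frame = base frame: x ahead of the robot, y to its left, z up, the work surface at z = 0. Lengths are in m, angles in degrees, forces in N, time in s.
With the tool pointing down it reaches from about 0.3 to 0.75 m from the base axis. Payload 8.5 kg.
Tool frame: the origin (TCP) lies midway between the tips of the shut fingers; the grasp point (between the pads) lies env.tcp_to_grasp behind it (env.tcp_to_grasp is the distance from the TCP to the grasp point, in m); z points along the fingers, y is the line along which they close (so a half turn about z gives the same grasp; the last joint's range is limited). The gripper opens to 85 mm and grips with 20 to 120 N. Pads are 22 mm wide; open, the fingers measure 114 mm over their backs; the gripper's body (76 mm by 85 mm) begins 54 mm behind the grasp point. The pads swing forward as they close: fully open they stand 13 mm farther back than shut.
Start: joints at [-75.59, 21.807, 74.336, -0, 83.858, -12.336], TCP at [0.248, -0.491, 0.231] pointing down, gripper open.
Joint ranges: [-178.18, 178.18], [-50.72, 133.34], [12.68, 142.11], [-81.47, 261.47], [9.98, 163.14], [-165.26, 165.26]. Speed limits (degrees/s): [136.94, 136.94, 180, 180, 180, 180].

### API

Orientations are given as a 3x3 rotation matrix whose columns are the frame's x, y, z axes.
In Python, from rig import observe, optics, job, env gives the robot as it stands. The module is installed in compiled form; this text tells all that it offers.
- The arm moves only by the shell command python3 -m jog 'ROWS' [FORCE]. ROWS is JSON, a list of rows, each a list of 7 numbers: the turn, a rotation vector about the tool's x, y, z in rad, then the shift along the tool's x, y, z in m, then the opening in per cent of the stroke, from 0 (shut) to 100 (fully open). A call has 1 to 10 rows; each row shifts and turns the commanded pose from where the row before left it, along the tool's axes as they then stand; what a row does not reach is not made up. A row lasts 1/8 s, in which the tool goes at most 62.5 mm and 10.7 degrees, less where a joint would pass 70% of its speed; a pose out of reach is approached as far as the arm can. A call is refused whole if a number of a shift passes 0.0625 or a number of a turn 0.188, either way. A call with a gripper value outside its range is refused whole. The fingers move at their own pace and stop on an object; FORCE is the grip in N (left out, the last holds). Time passes only in rows, so rows that do not move let the fingers close. It gives the time, the measured TCP pose, the force, the opening and the grip force at its end, in the units of the state.
- observe(): the state, without advancing time (a new reading comes with each control period).
- optics.get_image(name): name is "side" or "top" or "wrist"; returns a dict with "pixels" (480x640x3 uint8, red, green, blue), "mtx" (3x3 intrinsics, pixels), "rvec" (rotation vector, rad) and "tvec" (3), from world to camera coordinates, as OpenCV has them. Camera axes: x right, y down, z forward; pixel columns grow to the right and rows downward; lengths in m; the calibration is good to about 2 mm. A picture is of the moment at which its call begins. There is no depth.
- job.close_job(): hands the job in; it is judged then, once.
The state is a dict: "time_s": time; "q": joint angles; "qvel": joint speeds; "joint_efforts": joint torques, N m; "position": TCP position; "tool_rot": TCP orientation; "ft_force": force on the tool from outside, world axes, zero at the start; "wrist_torque": the same for the moment, N m; "grip_width": finger opening in m; "gripper_force": force on a finger pad.
Only numpy, scipy, OpenCV 4.12 (cv2) and the standard library are available. Lean on these libraries where they do the work, as an engineer would, in place of code of your own. Each camera call takes 0.05 s, during which the arm holds its last target. There are 200 camera calls.

## Working session

There is one attempt and no reset: what is moved stays moved. The work goes in short steps, Python scripts to look and compute and a shell command to move; the robot and the scene stay as the last step left them, time stands still between calls to the robot, and variables do not carry over. Pictures are saved under pics/ and viewed, at most 10 in all, crops included, and the job is handed in when it is done.

```bash
mkdir -p pics; python3 - <<'E'
from rig import observe, optics
import cv2, numpy as np, pickle
d={}
for n in ["side","top"]:
    im=optics.get_image(n); d[n]=im
    cv2.imwrite(f"pics/{n}0.png",im["pixels"][:,:,::-1])
    R=cv2.Rodrigues(im["rvec"])[0]; print(n,"cam at",-R.T@np.ravel(im["tvec"]),"fwd",R[2])
pickle.dump(d,open("d0.pkl","wb"))
s=observe();print(s["time_s"],s["position"],s["tool_rot"],s["ft_force"])
E
```

```text
side cam at [1.0224913  0.22049556 0.883316  ] fwd [-0.51163726 -0.16697649 -0.84282036]
top cam at [0.46712907 0.03860825 1.01725329] fwd [ 0.14592684  0.00194504 -0.98929347]
0.1 [ 0.24745836 -0.4909041   0.2307871 ] [[ 8.93009388e-01  4.50037941e-01 -2.91558889e-04]
 [ 4.50037935e-01 -8.93008571e-01  1.24433064e-03]
 [ 2.99631413e-04 -1.24241151e-03 -9.99999183e-01]] [-0.08871329 -0.2635079  -0.13434218]
```

View pics/side0.png

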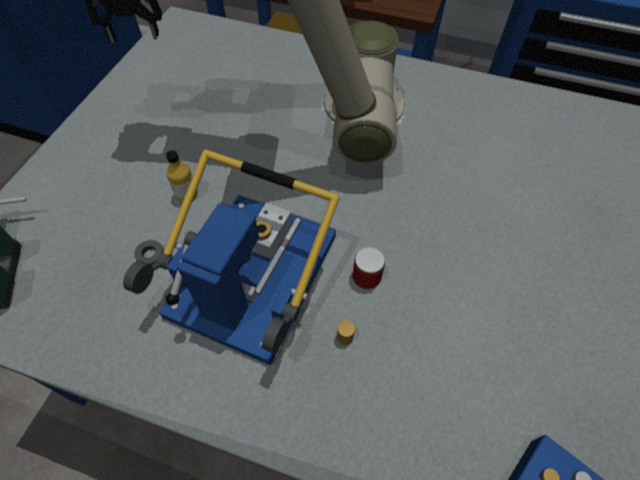

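View pics/top0.png

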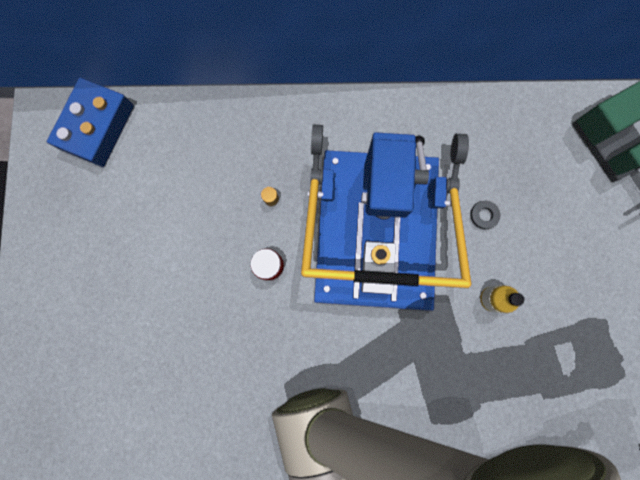

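The side view shows the press with its yellow hoop lowered: bar ends about (205,153) and (337,200), block at (270,215), tin (368,268), bush (346,332). The top view shows bar ends at (305,273) and (468,284), bed front corners at (315,303) and (434,309), and the block's bush at (381,254).

```bash
cat > h.py <<'E'
import cv2, numpy as np
def cam(im): return np.array(im["mtx"]),cv2.Rodrigues(np.array(im["rvec"]))[0],np.ravel(im["tvec"])
def ray(im,p):
    K,R,t=cam(im); return -R.T@t, R.T@np.linalg.solve(K,[p[0],p[1],1.])
def onz(im,p,z):
    o,v=ray(im,p); return o+v*(z-o[2])/v[2]
def tri(a,p,b,q):
    P=[np.array(cam(i)[0])@np.c_[cam(i)[1],cam(i)[2]] for i in (a,b)]
    X=cv2.triangulatePoints(P[0],P[1],np.array(p,float).reshape(2,1),np.array(q,float).reshape(2,1)).ravel(); X=X[:3]/X[3]
    e=[cv2.projectPoints(X,i["rvec"],i["tvec"],i["mtx"],None)[0].ravel()-np.array(c) for i,c in((a,p),(b,q))]
    return X,np.abs(e).max()
def proj(im,X): return cv2.projectPoints(np.array(X,float),np.array(im["rvec"]),np.array(im["tvec"]),np.array(im["mtx"]),None)[0].reshape(-1,2)
E
python3 - <<'E'
import pickle,cv2,numpy as np
from h import *
np.set_printoptions(precision=4,suppress=True)
d=pickle.load(open("d0.pkl","rb")); S,T=d["side"],d["top"]
def hsv(im): return cv2.cvtColor(im["pixels"],cv2.COLOR_RGB2HSV)
def roi(m,x0,y0,x1,y1):
    o=np.zeros_like(m);o[y0:y1,x0:x1]=m[y0:y1,x0:x1];return o
# sleeve: dark low-sat blob between the yellow parts
def sleeve(im,b):
    v=hsv(im)[:,:,2]; m=roi((v<45).astype(np.uint8),*b)
    n,l,s,c=cv2.connectedComponentsWithStats(m); k=1+s[1:,4].argmax()
    r=cv2.minAreaRect(np.argwhere(l==k)[:,::-1].astype(np.float32)); p=cv2.boxPoints(r); 
    p=p[np.argsort(p[:,0])]; return p[:2].mean(0),p[2:].mean(0),r
st=sleeve(T,(345,265,430,292)); ss=sleeve(S,(235,155,300,195)); print(st,ss)
L,eL=tri(T,st[0],S,ss[1]); Rr,eR=tri(T,st[1],S,ss[0]); print("sleeve +y",L,eL,"-y",Rr,eR,np.linalg.norm(L-Rr))
a=tri(T,(306,272.5),S,(335,200));b=tri(T,(467,284),S,(206,155));print("bar ends",a,b)
m=cv2.inRange(hsv(T),(105,150,60),(125,255,255)); m=roi(m,305,120,455,320)
c=max(cv2.findContours(m,0,2)[0],key=cv2.contourArea)
print("poly",cv2.approxPolyDP(c,4,True).reshape(-1,2).tolist())
for p in [(315,303),(434,309)]: print("bed corner",onz(T,p,.03))
x=np.vstack([T["pixels"][140:315,300:480],]);cv2.imwrite("pics/c1.png",np.vstack([cv2.resize(x,(540,525),interpolation=cv2.INTER_CUBIC)])[:,:,::-1])
E
```

```text
(array([354.3275, 275.0885], dtype=float32), array([417.3142, 279.2876], dtype=float32), ((385.8208312988281, 277.18804931640625), (63.126548767089844, 11.175195693969727), 3.814074993133545)) (array([241.7265, 165.7899], dtype=float32), array([293.4861, 183.7067], dtype=float32), ((267.6063232421875, 174.7483367919922), (54.77285385131836, 10.830995559692383), 19.09349250793457))
sleeve +y [ 0.5013 -0.0104  0.2083] 0.3185463251674605 -y [ 0.4934 -0.1188  0.2103] 0.9903115816788386 0.10873837369399296
bar ends (array([0.5069, 0.0734, 0.2003]), np.float64(0.028220527130258688)) (array([ 0.484 , -0.2041,  0.2014]), np.float64(0.01744623202199591))
poly [[375, 133], [361, 267], [364, 242], [392, 241], [393, 217], [400, 215], [399, 273], [433, 275], [435, 211], [444, 206], [446, 180], [437, 176], [437, 158], [426, 157], [432, 165], [428, 183], [415, 184], [415, 137]]
bed corner [0.4519 0.0622 0.03  ]
bed corner [ 0.4369 -0.184   0.03  ]
```

View pics/c1.png

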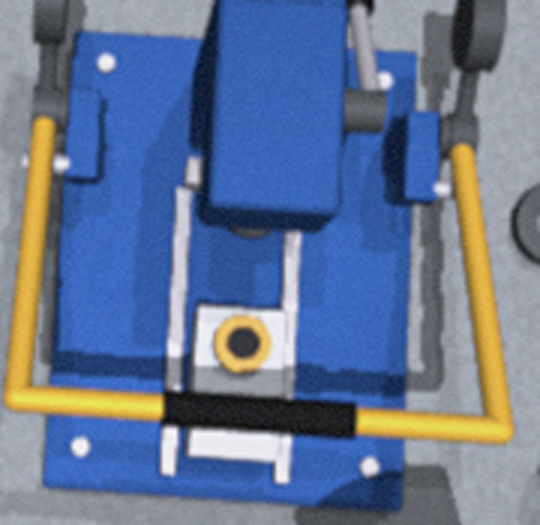

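The crop shows the bed, the hoop, and the block between the rails. Its top near edge is at crop row ~457 (full image (363,292) to (393,294)) and its far edge at row ~305. The sleeve and the bed corners agree on the press origin, about (0.634,-0.075) with yaw about -4.2°.

```bash
cat >> h.py <<'E'
yaw=-0.073; O=np.array([.6342,-.0747,0])
PX=np.array([np.cos(yaw),np.sin(yaw),0]); PY=np.array([-PX[1],PX[0],0])
def W(x,y,z): return O+PX*x/1e3+PY*y/1e3+np.array([0,0,z/1e3])
def P(w): w=np.array(w)-O; return np.array([w@PX,w@PY,w[2]])*1e3
def Rt(a): # tool pitched a deg below level, y = -press y
    a=np.radians(a); z=PX*np.cos(a)-np.array([0,0,1])*np.sin(a); y=-PY; return np.c_[np.cross(y,z),y,z]
def to(R0,p0,R1,p1):
    from scipy.spatial.transform import Rotation as Q
    return Q.from_matrix(R0.T@R1).as_rotvec().round(3),(R0.T@(np.array(p1)-p0)).round(4),(R1.T@(np.array(p1)-p0)).round(4)
E
python3 - <<'E'
import pickle
from h import *
from rig import env,observe
np.set_printoptions(precision=4,suppress=True)
d=pickle.load(open("d0.pkl","rb")); T=d["top"];S=d["side"]
print("grasp",env.tcp_to_grasp)
for p in [(362.7,292.3),(393.3,293.7),(365.7,241.5),(394,243)]: print("block top",P(onz(T,p,.08)))
print("sleeve",P([.4974,-.0646,.209]))
for n,p,z in [("tin",(266,264),.075),("bottle",(515,299),.14)]: print(n,P(onz(T,p,z)),onz(T,p,z))
s=observe();R0=np.array(s["tool_rot"]);p0=np.array(s["position"])
v=W(-240,0,200); print("via",v, to(R0,p0,Rt(90),v)); print(to(Rt(90),v,Rt(40),W(-160,0,140)))
E
```

```text
grasp 0.0187
block top [-164.2938   29.3959   80.    ]
block top [-163.2858  -31.042    80.    ]
block top [-63.0489  28.4519  80.    ]
block top [-62.5786 -28.3478  80.    ]
sleeve [-137.1723    0.0956  209.    ]
tin [-120.1067  225.3615   75.    ] [0.5309 0.1588 0.075 ]
bottle [-159.7997 -246.8412  140.    ] [ 0.4568 -0.3092  0.14  ]
via [ 0.3948 -0.0572  0.2   ] (array([-0.001,  0.   ,  0.54 ]), array([ 0.3268, -0.3209,  0.0313]), array([ 0.1154, -0.4433,  0.0308]))
(array([-0.   ,  0.873,  0.   ]), array([0.08, 0.  , 0.06]), array([0.0055, 0.    , 0.0999]))
```

```bash
python3 -m jog '[[0,0,0.18,0,0,0,0],[0,0,0.18,0,0,0,0],[0,0,0.18,0,0,0,0],[0,0,0,0.015,-0.055,0,0],[0,0,0,0.015,-0.055,0,0],[0,0,0,0.015,-0.055,0,0],[0,0,0,0.015,-0.055,0,0],[0,0,0,0.015,-0.055,0,0],[0,0,0,0.015,-0.055,0,0],[0,0,0,0.015,-0.055,0,0]]'; python3 - <<'E'
from h import *
from rig import observe
s=observe();R0=np.array(s["tool_rot"]);p0=np.array(s["position"])
print(P(p0),s["ft_force"],s["q"],to(R0,p0,Rt(90),W(-240,0,200)))
E
```

```text
time_s: 1.35
position: [0.3806, -0.1131, 0.2313]
tool_rot: [[0.997, -0.074, 0.0], [-0.074, -0.997, 0.0], [0.0, -0.0, -1.0]]
ft_force: [0.5, 0.5, 0.5]
grip_width: -0.0001
gripper_force: 0.0
[-250.1529505   -56.75903915  231.28389576] [0.49907013 0.53071828 0.47079213] [-3.37622985e+01  6.23668240e+00  9.60402069e+01  1.90337186e-03
  7.77230971e+01  6.04551625e+01] (array([-0.   , -0.   , -0.001]), array([ 0.0101, -0.0568,  0.0313]), array([ 0.0102, -0.0568,  0.0313]))
```

```bash
python3 -m jog '[[0,0,0,0.005,-0.057,0,0],[0,0,0,0.005,0,0.03,0],[0,0.175,0,0,0,0,0],[0,0.175,0,0,0,0,0],[0,0.175,0,0,0,0,0],[0,0.175,0,0,0,0,0],[0,0.173,0,0,0,0,0],[0,0,0,0,0,0,0]]'; python3 - <<'E'
from h import *
from rig import observe
s=observe();R0=np.array(s["tool_rot"]);p0=np.array(s["position"])
print(P(p0),s["q"],to(R0,p0,Rt(40),W(-160,0,140)))
E
```

```text
time_s: 2.35
position: [0.3957, -0.0522, 0.1991]
tool_rot: [[0.737, -0.05, 0.675], [-0.053, -0.998, -0.016], [0.674, -0.024, -0.738]]
ft_force: [-0.1, -0.4, -0.2]
grip_width: -0.0001
gripper_force: 0.0
[-239.47208887    5.09187325  199.06690065] [-43.35291981  -4.82081752 127.51991097  52.20170661  34.84194913
  11.82460234] (array([-0.033,  0.133, -0.001]), array([0.0189, 0.0083, 0.097 ]), array([0.0058, 0.0051, 0.0988]))
```

```bash
python3 -m jog '[[0,0,0,0.005,0.005,0.035,0],[0,0,0,0.005,0.003,0.035,0],[-0.016,0.06,0,0.005,0,0.027,0],[-0.016,0.07,0,0.004,0,0,0],[0,0,0,0,0,0,0]]'; python3 - <<'E'
from h import *
from rig import observe
s=observe();R0=np.array(s["tool_rot"]);p0=np.array(s["position"])
print(P(p0),s["q"],s["ft_force"],to(R0,p0,Rt(40),W(-132.5,0,175)))
E
```

```text
time_s: 2.98
position: [0.4695, -0.0598, 0.1477]
tool_rot: [[0.659, -0.057, 0.75], [-0.048, -0.998, -0.034], [0.75, -0.014, -0.661]]
ft_force: [0.1, 0.5, -0.5]
grip_width: 0.0003
gripper_force: 0.0
[-165.35806573    2.87033483  147.65413899] [-35.16779632  12.24309934 128.61924821 100.2559307   24.24465997
 -33.09532644] [ 0.09103737  0.46868555 -0.53735482] (array([-0.021,  0.024,  0.   ]), array([0.0422, 0.003 , 0.0065]), array([0.0421, 0.0029, 0.0076]))
```

```bash
cat > arc.py <<'E'
from h import *
from rig import observe
import sys
a0,a1=map(float,sys.argv[1:3]); ths=[float(v) for v in sys.argv[3:]]
s=observe();R0=np.array(s["tool_rot"]);p0=np.array(s["position"])
print(P(p0).round(1),s["ft_force"])
for th in ths:
    a=a0+(a1-a0)*th/.85; f=.5+th; R1=Rt(a); n=R1[:,0]; z=R1[:,2]
    p1=W(60-225*np.cos(f),0,100+225*np.sin(f))-n*.022+z*.025
    r,sh,_=to(R0,p0,R1,p1); print(th,P(p1).round(),r,sh); R0,p0=R1,p1
E
python3 arc.py 40 70 0 .08 .16 .24 .32 .40 .48 .56 .64 .72 .80 .85
```

```text
[-165.4    2.9  147.7] [ 0.09103737  0.46868555 -0.53735482]
0.0 [-132.   -0.  175.] [-0.021  0.024  0.   ] [0.0422 0.003  0.0066]
0.08 [-125.    0.  190.] [-0.    -0.049 -0.   ] [ 0.0166 -0.     -0.0039]
0.16 [-116.    0.  205.] [-0.    -0.049  0.   ] [ 0.0166 -0.     -0.0034]
0.24 [-106.   -0.  218.] [ 0.    -0.049 -0.   ] [ 0.0167  0.     -0.0029]
0.32 [-95.  -0. 231.] [-0.    -0.049  0.   ] [ 0.0168  0.     -0.0023]
0.4 [-83.   0. 243.] [ 0.    -0.049 -0.   ] [ 0.0168 -0.     -0.0017]
0.48 [-70.   0. 254.] [-0.    -0.049 -0.   ] [ 0.0168 -0.     -0.0012]
0.56 [-56.  -0. 264.] [ 0.    -0.049  0.   ] [ 0.0168  0.     -0.0006]
0.64 [-42.   0. 272.] [-0.    -0.049 -0.   ] [ 0.0168 -0.     -0.0001]
0.72 [-27.  -0. 279.] [ 0.    -0.049  0.   ] [0.0167 0.     0.0005]
0.8 [-11.   0. 285.] [ 0.    -0.049 -0.   ] [ 0.0167 -0.      0.001 ]
0.85 [ -1.  -0. 289.] [-0.    -0.031  0.   ] [0.0104 0.     0.0008]
```

```bash
python3 -m jog '[[-0.02,0.02,0,0.01,0.003,0.006,0],[0,0,0,0.012,0,0,0],[0,0,0,0.01,0,0,0],[0,0,0,0.007,0,0,0],[0,-0.025,0,0.008,0,-0.002,0],[0,-0.025,0,0.008,0,-0.002,0]]'; python3 arc.py 40 70 .08
```

```text
time_s: 3.72
position: [0.5056, -0.066, 0.1885]
tool_rot: [[0.683, -0.074, 0.726], [-0.049, -0.997, -0.056], [0.729, 0.003, -0.685]]
ft_force: [-1.8, 4.0, -3.9]
grip_width: 0.0
gripper_force: 2.2
[-128.9   -0.7  188.5] [-1.76786537  3.97604731 -3.92663745]
0.08 [-125.    0.  190.] [0.003 0.007 0.001] [ 0.0041 -0.0007  0.0018]
```

```bash
python3 - <<'E'
from rig import optics
import cv2
im=optics.get_image("side");cv2.imwrite("pics/s1.png",im["pixels"][60:380,80:440,::-1])
E
```

```text
(no output)
```

View pics/s1.png

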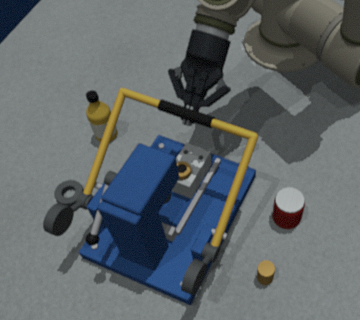

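The crop shows the shut fingertips under the middle of the black sleeve at about (188,112), with the bar just starting to rise. I'll follow the arc from here.

```bash
python3 -m jog '[[0,-0.025,0,0.01,0,-0.001,0],[0,-0.025,0,0.01,0,-0.001,0],[0,-0.025,0,0.009,0,-0.001,0],[0,-0.025,0,0.009,0,-0.001,0],[0,-0.025,0,0.0085,0,-0.001,0],[0,-0.025,0,0.0085,0,-0.001,0],[0,-0.025,0,0.0085,0,-0.001,0],[0,-0.025,0,0.0085,0,-0.001,0]]'; python3 arc.py 40 70 .40 .48 .56
```

```text
time_s: 4.78
position: [0.5535, -0.0699, 0.2431]
tool_rot: [[0.813, -0.076, 0.577], [-0.06, -0.997, -0.047], [0.579, 0.004, -0.815]]
ft_force: [-2.9, 1.6, -1.1]
grip_width: 0.0002
gripper_force: 1.2
[-80.9  -1.1 243.1] [-2.93735146  1.57415913 -1.08957262]
0.4 [-83.   0. 243.] [ 0.005  0.008 -0.001] [-0.0018 -0.0011 -0.0012]
0.48 [-70.   0. 254.] [-0.    -0.049 -0.   ] [ 0.0168 -0.     -0.0012]
0.56 [-56.  -0. 264.] [ 0.    -0.049  0.   ] [ 0.0168  0.     -0.0006]
```

```bash
python3 -m jog '[[0,-0.02,0,0.0085,0,-0.001,0],[0,-0.025,0,0.0085,0,-0.001,0],[0,-0.025,0,0.0085,0,0,0],[0,-0.025,0,0.0085,0,0,0],[0,-0.025,0,0.0085,0,0,0],[0,-0.025,0,0.0085,0,0,0],[0,-0.025,0,0.0085,0,0,0],[0,-0.025,0,0.0085,0,0,0],[0,-0.025,0,0.0085,0,0,0],[0,-0.025,0,0.008,0,0,0]]'; python3 arc.py 40 70 .80 .85
```

```text
time_s: 6.02
position: [0.6262, -0.076, 0.2867]
tool_rot: [[0.928, -0.079, 0.365], [-0.071, -0.997, -0.035], [0.366, 0.006, -0.93]]
ft_force: [-0.3, 1.2, 0.1]
grip_width: -0.0
gripper_force: 0.0
[ -7.9  -1.8 286.7] [-0.32353558  1.17462145  0.13599465]
0.8 [-11.   0. 285.] [ 0.008  0.005 -0.004] [-0.0037 -0.0018 -0.0001]
0.85 [ -1.  -0. 289.] [-0.    -0.031  0.   ] [0.0104 0.     0.0008]
```

```bash
python3 -m jog '[[0,-0.02,0,0.007,0,0,0],[0,-0.01,0,0.005,0,0,0],[0,0,0,0,0,0,0],[0,0,0,0,0,0,0],[0,0,0,0,0,0,0],[0,0,0,0,0,0,0],[0,0,0,0,0,0,0],[0,0,0,0,0,0,0],[0,0,0,0,0,0,0],[0,0,0,0,0,0,0]]'; python3 - <<'E'
from rig import optics
import cv2
im=optics.get_image("side");cv2.imwrite("pics/s2.png",im["pixels"][60:380,80:440,::-1])
E
```

```text
time_s: 7.28
position: [0.6371, -0.0755, 0.2901]
tool_rot: [[0.938, -0.074, 0.338], [-0.069, -0.997, -0.027], [0.339, 0.002, -0.941]]
ft_force: [-0.5, 0.6, 1.1]
grip_width: 0.0
gripper_force: 0.0
```

View pics/s2.png

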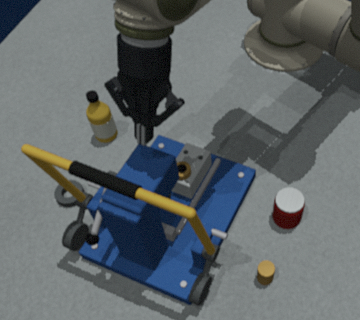

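The crop shows the hoop swung right over past upright, bar at about (27,150) to (192,212), and the fingers free at (142,135). Next I back off and go down behind the block.

```bash
python3 - <<'E'
from h import *
from rig import observe
s=observe();R0=np.array(s["tool_rot"]);p0=np.array(s["position"])
R=Rt(68)
for w in [(-210,0,285),(-210,0,120),(-190,0,50)]:
    p1=W(*w); print(to(R0,p0,R,p1)); R0,p0=R,p1
E
```

```text
(array([0.002, 0.039, 0.   ]), array([-0.2021, -0.0005, -0.0673]), array([-0.1993, -0.0006, -0.075 ]))
(array([0., 0., 0.]), array([-0.0618,  0.    ,  0.153 ]), array([-0.0618,  0.    ,  0.153 ]))
(array([0., 0., 0.]), array([-0.0077,  0.    ,  0.0724]), array([-0.0077,  0.    ,  0.0724]))
```

```bash
python3 -m jog '[[0,0,0,-0.04,0,-0.0135,0],[0,0,0,-0.04,0,-0.0135,0],[0,0,0,-0.04,0,-0.0135,0],[0,0,0,-0.04,0,-0.0135,0],[0.002,0.039,0,-0.042,0,-0.0135,0],[0,0,0,-0.02,0,0.05,0],[0,0,0,-0.021,0,0.051,0],[0,0,0,-0.021,0,0.051,0],[0,0,0,0,0,0,0]]'; python3 - <<'E'
from h import *
from rig import observe
s=observe();R0=np.array(s["tool_rot"]);p0=np.array(s["position"])
print(P(p0),s["ft_force"])
print(to(R0,p0,Rt(68),W(-190,0,50)))
E
```

```text
time_s: 8.45
position: [0.4228, -0.0591, 0.1188]
tool_rot: [[0.927, -0.073, 0.368], [-0.069, -0.997, -0.024], [0.369, -0.003, -0.93]]
ft_force: [0.5, -0.8, 0.8]
grip_width: -0.0001
gripper_force: 0.0
[-2.11931981e+02  1.89207280e-01  1.18804492e+02] [ 0.47588844 -0.76757689  0.75151044]
(array([-0.003,  0.006, -0.001]), array([-0.005 ,  0.0004,  0.072 ]), array([-0.0054,  0.0002,  0.072 ]))
```

```bash
python3 -m jog '[[0,0,0,-0.002,0,0.024,0],[0,0,0,-0.002,0,0.024,0],[0,0,0,-0.001,0,0.024,0],[0,0,0,0,0,0,0],[0,0,0,0.0074,0,0.003,0],[0,0,0,0.0037,0,0.0015,0],[0,0,0,0.0037,0,0.0015,0],[0,0,0,0.0037,0,0.0015,0],[0,0,0,0.0037,0,0.0015,0]]'; cat > st.py <<'E'
from h import *
from rig import observe
s=observe();R0=np.array(s["tool_rot"]);p0=np.array(s["position"]);f=np.array(s["ft_force"])
print(P(p0).round(1),"F press",(f@PX).round(1),(f@PY).round(1),f[2].round(1),to(R0,p0,Rt(68),W(-85,0,50)))
E
python3 st.py
```

```text
time_s: 9.57
position: [0.4687, -0.0621, 0.0522]
tool_rot: [[0.926, -0.072, 0.371], [-0.067, -0.997, -0.025], [0.371, -0.002, -0.928]]
ft_force: [-14.0, 0.9, 13.5]
grip_width: -0.0001
gripper_force: 7.3
[-166.     0.4   52.2] F press -14.0 -0.2 13.5 (array([-0.002,  0.003,  0.   ]), array([0.0744, 0.0005, 0.0321]), array([0.0743, 0.0004, 0.0324]))
```

```bash
python3 -m jog '[[0,0,0,0.0025,0,-0.001,0],[0,0,0,0.0037,0,0.0015,0],[0,0,0,0.0037,0,0.0015,0],[0,0,0,0.0037,0,0.0015,0]]'; python3 st.py
```

```text
time_s: 10.07
position: [0.4845, -0.0642, 0.0541]
tool_rot: [[0.925, -0.073, 0.373], [-0.068, -0.997, -0.027], [0.374, -0.0, -0.927]]
ft_force: [-4.1, 0.2, -2.3]
grip_width: 0.0003
gripper_force: 1.9
[-150.1   -0.4   54.1] F press -4.2 -0.1 -2.3 (array([-0.,  0.,  0.]), array([ 0.0588, -0.0004,  0.0282]), array([ 0.0588, -0.0004,  0.0282]))
```

```bash
python3 -m jog '[[0,0,0,0.0037,0,0.0015,0],[0,0,0,0.0037,0,0.0015,0],[0,0,0,0.0037,0,0.0015,0],[0,0,0,0.0037,0,0.0015,0],[0,0,0,0.0037,0,0.0015,0],[0,0,0,0.0037,0,0.0015,0],[0,0,0,0.0037,0,0.0015,0],[0,0,0,0.0037,0,0.0015,0],[0,0,0,0.0037,0,0.0015,0],[0,0,0,0.0037,0,0.0015,0]]'; python3 st.py
```

```text
time_s: 11.32
position: [0.5244, -0.0672, 0.0542]
tool_rot: [[0.925, -0.073, 0.374], [-0.068, -0.997, -0.028], [0.375, 0.0, -0.927]]
ft_force: [-3.9, 0.3, -2.6]
grip_width: 0.0003
gripper_force: 1.9
[-110.    -0.5   54.2] F press -3.9 0.0 -2.6 (array([ 0., -0.,  0.]), array([ 0.0216, -0.0005,  0.0133]), array([ 0.0216, -0.0005,  0.0133]))
```

```bash
python3 -m jog '[[0,0,0,0.0037,0,0.0015,0],[0,0,0,0.0037,0,0.0015,0],[0,0,0,0.0037,0,0.0015,0],[0,0,0,0.0037,0,0.0015,0],[0,0,0,0.0028,0,0.0011,0],[0,0,0,0.0019,0,0.0007,0]]'; python3 st.py
```

```text
time_s: 12.08
position: [0.5453, -0.0687, 0.0543]
tool_rot: [[0.925, -0.073, 0.374], [-0.068, -0.997, -0.028], [0.375, 0.0, -0.927]]
ft_force: [-3.9, 0.2, -2.5]
grip_width: 0.0001
gripper_force: 1.9
[-89.1  -0.5  54.3] F press -3.9 -0.1 -2.5 (array([ 0., -0.,  0.]), array([ 0.0022, -0.0005,  0.0055]), array([ 0.0022, -0.0005,  0.0055]))
```

Next come 1 mm steps until the force rises at the stop.

```bash
python3 -m jog '[[0,0,0,0.0009,0,0.0004,0],[0,0,0,0.0009,0,0.0004,0],[0,0,0,0.0009,0,0.0004,0]]'|grep ft; python3 st.py; python3 -m jog '[[0,0,0,0.0009,0,0.0004,0]]'|grep ft;  python3 -m jog '[[0,0,0,0.0009,0,0.0004,0]]'|grep ft; python3 st.py
```

```text
ft_force: [-4.4, 0.7, -3.4]
[-86.3  -0.5  54.2] F press -4.5 0.4 -3.4 (array([ 0., -0., -0.]), array([-0.0003, -0.0005,  0.0044]), array([-0.0003, -0.0005,  0.0044]))
ft_force: [-4.0, 0.4, -3.3]
ft_force: [-6.9, -0.8, -2.2]
[-84.4  -0.5  54.1] F press -6.8 -1.3 -2.2 (array([ 0., -0.,  0.]), array([-0.0021, -0.0005,  0.0036]), array([-0.0021, -0.0005,  0.0036]))
```

```bash
python3 -m jog '[[0,0,0,0.0009,0,0.0004,0]]'|grep ft; python3 st.py;  python3 -m jog '[[0,0,0,0.0009,0,0.0004,0]]'|grep ft; python3 st.py
```

```text
ft_force: [-10.6, -1.0, -2.2]
[-84.4  -0.3  53.6] F press -10.5 -1.8 -2.2 (array([-0.001,  0.002,  0.   ]), array([-0.0019, -0.0003,  0.0031]), array([-0.0019, -0.0003,  0.0031]))
ft_force: [-14.3, -0.9, -0.6]
[-84.4  -0.1  53.1] F press -14.2 -2.0 -0.6 (array([-0.001,  0.005,  0.   ]), array([-0.0017, -0.0001,  0.0026]), array([-0.0017, -0.0001,  0.0026]))
```

The block is home: the force climbs and the tip no longer moves, at the predicted place. I'll back straight off.

```bash
python3 -m jog '[[0,0,0,-0.0074,0,-0.003,0],[0,0,0,-0.028,0,-0.011,0],[0,0,0,-0.037,0,-0.015,0],[0,0,0,-0.037,0,-0.015,0],[0,0,0,-0.037,0,-0.015,0],[0,0,0,0,0,-0.05,0],[0,0,0,0,0,-0.05,0],[0,0,0,0,0,0,0],[0,0,0,0,0,0,0]]'; python3 - <<'E'
from rig import optics
from h import *
a=optics.get_image("side");b=optics.get_image("top")
x=cv2.resize(a["pixels"][120:370,110:400],(580,500));cv2.imwrite("pics/s3.png",x[:,:,::-1])
x=cv2.resize(b["pixels"][100:330,240:540],(780,598));cv2.imwrite("pics/t3.png",x[:,:,::-1])
print("expected block top corners home", (proj(b,[W(-75,30,80),W(-75,-30,80)])-[240,100])*2.6,(proj(a,[W(-75,30,80),W(-75,-30,80)])-[110,120])*2)
E
```

```text
time_s: 14.08
position: [0.3578, -0.0554, 0.1469]
tool_rot: [[0.924, -0.073, 0.376], [-0.067, -0.997, -0.029], [0.377, 0.001, -0.926]]
ft_force: [-0.6, -0.1, 0.9]
grip_width: -0.0002
gripper_force: 0.0
expected block top corners home [[324.0494682  383.16159992]
 [401.89235923 387.94165623]] [[326.52493361 243.51985415]
 [274.98831749 224.54286525]]
```

View pics/s3.png

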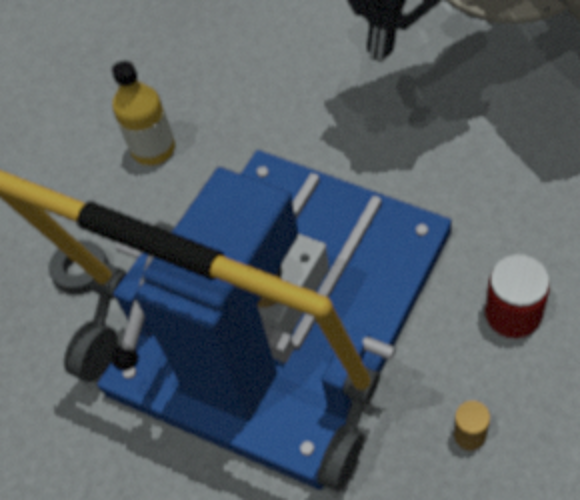

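View pics/t3.png

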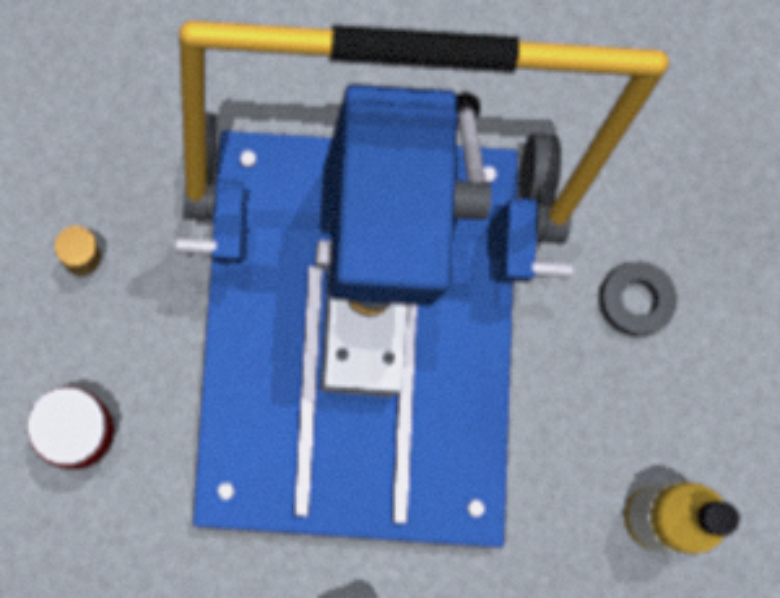

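The guard is up in both views. The block's near edge in the top crop runs from (325,386) to (400,392), against (324,383) to (402,388) expected at home, so it agrees within calibration. The things around the press have not moved.

```bash
python3 -c "
from rig import job
print(job.close_job())"
```

```text
the job is handed in; nothing more can be done
None
```

The job is handed in: the guard hoop stays raised by itself, the block sits home against the back stop, nothing around the press was disturbed, and it took about 14 s of the 58 s allowed.

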